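# Push the food pan home into the corner guard

### The arm

A 6-joint arm with a two-finger parallel gripper is mounted at the origin on the work surface. World frame = base frame: x ahead of the robot, y to its left, z up, the work surface at z = 0. Lengths are in m, angles in rad, forces in N, time in s.
With the tool pointing down it reaches from about 0.225 to 0.875 m from the base axis. Payload 3.4 kg.
Tool frame: the origin (TCP) lies on the centre line of the jaws, within the pads' length; the fingertips stand 22 mm ahead of it and the grasp point (between the pads) lies 3 mm ahead of it; z points along the fingers, y is the line along which they close (so a half turn about z gives the same grasp; the last joint's range is limited). The gripper opens to 85 mm and grips with 20 to 120 N. Pads are 22 mm wide; open, the fingers measure 114 mm over their backs; the gripper's body (76 mm by 85 mm) begins 54 mm behind the grasp point. The pads swing forward as they close: fully open they stand 13 mm farther back than shut.
Start: joints at [1.164, 0.276, 1.505, -0, 1.361, -0.121], TCP at [0.162, 0.552, 0.253] pointing down, gripper open.
Joint ranges: [-2.89, 2.89], [-0.75, 2.08], [0.22, 2.7], [-1.18, 4.32], [0.11, 2.71], [-2.7, 2.7]. Speed limits (rad/s): [2.57, 2.57, 3.14, 3.14, 3.14, 3.14].

### API

Orientations are given as a unit quaternion [w, x, y, z].
In Python, from plant import ctrl gives the robot as it stands.
- The arm moves only by the tool play_rows, never from a script. Its argument "increments" is a list that holds one entry, the list of rows, each a list of 7 numbers: the turn, a rotation vector about the world's x, y, z in degrees, then the shift along the world's x, y, z in m, then the opening, from 0 (shut) to 1 (fully open). A call has 1 to 5 rows; each row shifts and turns the commanded pose from where the row before left it; what a row does not reach is not made up. A row lasts 1/10 s, in which the tool goes at most 50 mm and 8.59 degrees, less where a joint would pass 70% of its speed; a pose out of reach is approached as far as the arm can. A call with a gripper value outside its range is refused whole. The fingers move at their own pace and stop on an object; the grip force is fixed at half the most. Time passes only in rows, so rows that do not move let the fingers close. It gives the time, the measured TCP pose, the force, the opening and the grip force at its end, in the units of the state.
- ctrl.get_obs(): the state, without advancing time (a new reading comes with each control period).
- ctrl.get_image(name): name is "scene" or "top" or "wrist"; returns a dict with "image" (480x640x3 uint8, red, green, blue), "vertical_fov" (degrees; the focal length in pixels is half the picture's height over the tangent of half this angle, whatever the lens; pixels are square), "cx", "cy" (the principal point, pixels), "xyz" and "attitude" of the camera in the world. Camera axes: x right, y down, z forward; pixel columns grow to the right and rows downward; lengths in m; the calibration is good to about 2 mm. A picture is of the moment at which its call begins. There is no depth.
- ctrl.hand_in(): hands the job in; it is judged then, once.
The state is a dict: "clock": time; "joint_pos": joint angles; "dq": joint speeds; "joint_efforts": joint torques, N m; "tcp_pos": TCP position; "tool_rot": TCP orientation; "wrist_force": force on the tool from outside, world axes, zero at the start; "ft_torque": the same for the moment, N m; "width": finger opening in m; "grip_force": force on a finger pad.
Only numpy, scipy, OpenCV 4.12 (cv2) and the standard library are available. Lean on these libraries where they do the work, as an engineer would, in place of code of your own. Each camera call takes 0.05 s, during which the arm holds its last target. There are 200 camera calls.

### The job

Push the lidded steel food pan along the counter with the fingertips until it sits square in the steel corner guard, its long side flush against the longer rail and its end flush against the shorter rail. Do not lift or tip the pan and do not touch the knob on its lid. Leave the sauce bottle, jar, mug and spoon where they are.

Things in the scene. Friction and masses are not known exactly. Their poses are not given: they have to be found in the camera images.
- pan: Closed rectangular stainless food pan with a flat lid, loose: 108 mm (its x) by 176 mm (its y), 55 mm high, about 0.5 to 0.9 kg; sides vertical and 50 mm high, lid plate on top inset 4 mm. Origin: centre of the underside, on the counter; z up. Either way round is the same.
- knob: Black knob fixed in the middle of the pan's lid, 24 mm across, rising 18 mm above the lid (top 73 mm above the counter). Origin: centre of its foot on the lid. Not to be touched.
- guard: Steel L-shaped corner guard fixed to the counter, rails 32 mm high, 12 mm thick. Origin: inner corner of the L, at counter height. Longer rail: 240 mm along -y, inner face at x = 0. Shorter rail: 140 mm along -x, inner face at y = 0. The pan starts inside the L (negative x and y), turned up to 20 degrees; once home its centre is at guard x -54, y -88 mm, the two y axes parallel.
- sauce_bottle: Upright squeeze bottle with a white nozzle, 54 mm diameter, 180 mm high, loose, standing behind the longer rail. Origin: centre of the underside.
- jar: Screw-lid jar, 70 mm diameter, 85 mm high, loose, standing behind the longer rail. Origin: centre of the underside.
- mug: White mug, 76 mm diameter, 85 mm high, handle to its +y, loose, standing beyond the shorter rail. Origin: centre of the underside.
- spoon: Spoon 200 mm long lying flat along its x axis, under 30 mm high, loose, beyond the free end of the shorter rail. Origin: near the middle of its length, on the counter.
Mind the look-alikes: they are no part of the job. Several things look just like the pan: the one meant starts farthest to the robot's left.

How it is judged:
By the outcome, as a careful person would: the job done as asked, in the order asked, and still so for the second after the job is handed in, with the robot touching nothing.
It also fails if it takes over 51 s, if anything falls off the work surface, if the arm or the gripper's body presses on something with over 40 N, if the wrist force passes 120 N, or if a joint passes its speed limit or range.

## Working session

There is one attempt and no reset: what is moved stays moved. The work goes in short steps, Python scripts to look and compute and a tool call to move; the robot and the scene stay as the last step left them, time stands still between calls to the robot, and variables do not carry over. Pictures are saved under pics/ and viewed, at most 10 in all, crops included, and the job is handed in when it is done.

Besides the shell and the picture viewer there is one more tool, called in YAML: its name, and indented under it one key for each argument. play_rows: Moves the arm, as the interface text tells. Its arguments: {"type":"object","properties":{"increments":{"type":"array"}},"required":["increments"]}

```bash
mkdir -p pics; ls; cat > h.py <<'E'
import numpy as np,cv2,json
from plant import ctrl
from scipy.spatial.transform import Rotation as R
def snap(name,f):
    d=ctrl.get_image(name); im=d.pop("image"); cv2.imwrite(f"pics/{f}.png",im[:,:,::-1]); json.dump({k:np.asarray(v).tolist() for k,v in d.items()},open(f"pics/{f}.json","w")); return d
def Rc(d):
    a=np.asarray(d["attitude"],float)
    if a.size==9: return a.reshape(3,3)
    return R.from_quat(np.r_[a[1:],a[0]]).as_matrix()
def px2w(f,uv,z):
    d=json.load(open(f"pics/{f}.json")); F=240/np.tan(np.radians(d["vertical_fov"])/2)
    uv=np.atleast_2d(uv).astype(float); r=np.c_[(uv[:,0]-d["cx"])/F,(uv[:,1]-d["cy"])/F,np.ones(len(uv))]@Rc(d).T
    c=np.array(d["xyz"]); return c+r*((z-c[2])/r[:,2])[:,None]
E
python3 - <<'E'
from h import *
for n in("scene","top"): print(snap(n,n+"0"))
o=ctrl.get_obs(); print(o["clock"],o["tcp_pos"],o["tool_rot"])
E
```

```text
pics
{'vertical_fov': 56.22532224883, 'cx': 319.7646361864179, 'cy': 233.63220283539744, 'xyz': array([1.24270688, 0.377315  , 0.53774561]), 'attitude': array([-0.2308424 ,  0.41713984,  0.76888923, -0.42604635])}
{'vertical_fov': 42.292843091392605, 'cx': 326.7055446511701, 'cy': 237.371189051965, 'xyz': array([ 0.3452099 , -0.03029153,  1.28699349]), 'attitude': array([ 0.06298405, -0.69589492,  0.71118965, -0.07728223])}
0.1 [0.16194644 0.55125665 0.25250119] [-2.27539625e-04  1.42422841e-01  9.89805538e-01 -8.24619242e-04]
```

View pics/top0.png

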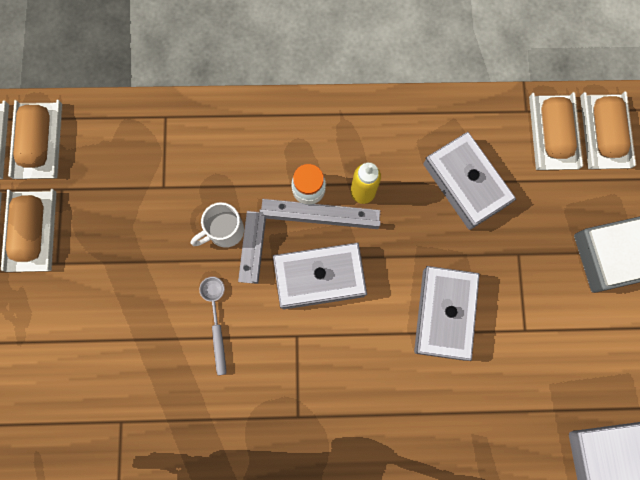

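View pics/scene0.png

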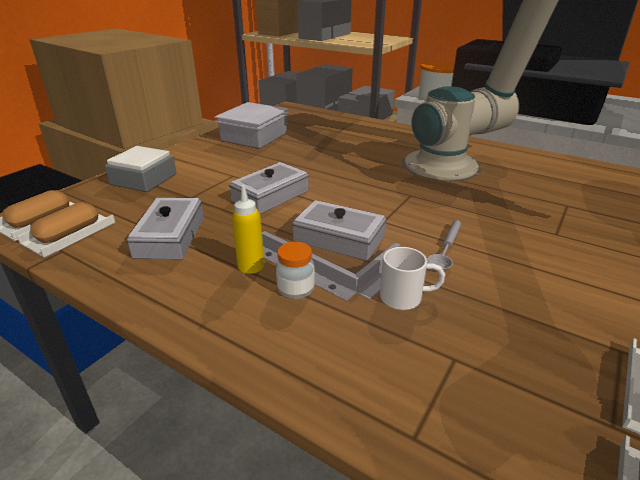

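Top view: three pan look-alikes, at px (320,273), (448,312) and (472,178). The first is the target: it is farthest left in the image (+y, the robot's left) and lies inside the L, whose corner is near (258,208). I'll confirm it in a crop.

```bash
python3 - <<'E'
from h import *
im=cv2.imread("pics/top0.png"); c=im[190:320,225:395]; cv2.imwrite("pics/crop0.png",cv2.resize(c,None,fx=4.5,fy=4.5,interpolation=cv2.INTER_CUBIC))
print(px2w("top0",[(320,273),(448,312),(472,178)],0.07).round(3)); print(px2w("top0",[(262,200),(380,227),(240,282)],0.03).round(3))
E
```

```text
[[ 0.518 -0.043  0.07 ]
 [ 0.436 -0.292  0.07 ]
 [ 0.708 -0.359  0.07 ]]
[[ 0.68   0.074  0.03 ]
 [ 0.618 -0.17   0.03 ]
 [ 0.509  0.12   0.03 ]]
```

View pics/crop0.png

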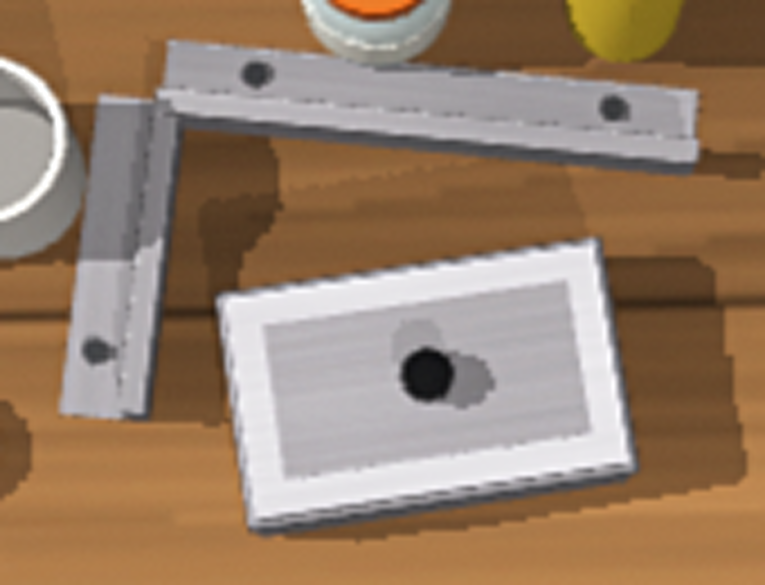

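The crop confirms it: the knobbed pan lies inside the L. Its rim corners in the crop are at (218,298), (598,238), (634,468) and (250,525). The inner top edge of the long rail runs (180,117)→(697,162), and that of the short rail (172,120)→(146,412).

```bash
python3 - <<'E'
from h import *
f=lambda p:np.array(p)/4.5+[225-.39,190-.39]
P=px2w("top0",f([(218,298),(598,238),(634,468),(250,525)]),.05)[:,:2]
print(P.round(4), [np.linalg.norm(P[i]-P[(i+1)%4]).round(4) for i in range(4)],P.mean(0).round(4), px2w("top0",f([(427,374)]),.07).round(4))
L=px2w("top0",f([(180,117),(697,162)]),.032)[:,:2]; S=px2w("top0",f([(172,120),(146,412)]),.032)[:,:2]
print(L.round(4),S.round(4))
ang=lambda d:np.degrees(np.arctan2(d[1],d[0]))
a=ang(L[0]-L[1]); b=ang(S[0]-S[1]); print("guard y dir",a,"x dir",b)
print("pan y dir",ang(P[0]-P[1]),ang(P[3]-P[2]),"pan x",ang(P[0]-P[3]),ang(P[1]-P[2]))
E
```

```text
[[ 0.5582  0.0508]
 [ 0.5822 -0.1207]
 [ 0.4778 -0.1333]
 [ 0.4562  0.0374]] [np.float64(0.1732), np.float64(0.1051), np.float64(0.172), np.float64(0.1028)] [ 0.5186 -0.0415] [[ 0.519 -0.042  0.07 ]]
[[ 0.6463  0.0689]
 [ 0.6204 -0.1689]] [[0.6449 0.0726]
 [0.5098 0.0848]]
guard y dir 83.78568002719273 x dir -5.1363329183671365
pan y dir 97.95676516574066 97.1937248243075 pan x 7.516103950620823 6.852086444593256
```

play_rows:
  increments:
    - [[0,0,1.6,0.018,-0.04,0,1],[0,0,1.6,0.018,-0.04,0,1],[0,0,1.6,0.018,-0.04,0,1],[0,0,1.6,0.018,-0.04,0,1],[0,0,1.6,0.018,-0.04,0,1]]

```text
clock: 0.6
tcp_pos: [0.2522, 0.3499, 0.253]
tool_rot: [-0.0, 0.072, 0.997, -0.0]
wrist_force: [0.7, 0.5, 0.2]
width: 0.0853
grip_force: 0.0
```

play_rows:
  increments:
    - [[0,0,1.6,0.018,-0.04,0,1],[0,0,1.6,0.018,-0.04,0,1],[0,0,1.6,0.018,-0.04,0,1],[0,0,1.6,0.018,-0.04,0,1],[0,0,1.6,0.018,-0.04,0,1]]

```text
clock: 1.1
tcp_pos: [0.3422, 0.15, 0.2532]
tool_rot: [0.0, 0.003, 1.0, 0.0]
wrist_force: [2.0, 0.4, -0.4]
width: 0.0854
grip_force: 0.0
```

play_rows:
  increments:
    - [[0,0,1.6,0.018,-0.04,0,1],[0,0,1.6,0.018,-0.04,0,1],[0,0,1.6,0.018,-0.04,0,1],[0,0,1.6,0.018,-0.04,0,1],[0,0,0,0,0,0,1]]

```text
clock: 1.6
tcp_pos: [0.4164, -0.0129, 0.2531]
tool_rot: [0.001, -0.05, 0.999, -0.001]
wrist_force: [-0.3, 1.0, 0.5]
width: 0.0855
grip_force: 0.0
```

play_rows:
  increments:
    - [[0,0,1.6,0.003,-0.037,-0.02,1],[0,0,0,0,0,-0.05,1],[0,0,0,0,0,-0.05,1],[0,0,0,0,0,-0.05,1],[0,0,0,0,0,-0.03,1]]

```text
clock: 2.1
tcp_pos: [0.4144, -0.044, 0.0504]
tool_rot: [-0.002, -0.066, 0.998, 0.001]
wrist_force: [-0.3, -0.6, -0.4]
width: 0.0854
grip_force: 0.0
```

play_rows:
  increments:
    - [[0,0,0,0,0,-0.018,1],[0,0,0,0,0,0,1]]

```text
clock: 2.3
tcp_pos: [0.4146, -0.044, 0.0331]
tool_rot: [-0.003, -0.067, 0.998, 0.001]
wrist_force: [-0.4, -0.3, 0.7]
width: 0.085
grip_force: 0.0
```

```bash
python3 - <<'E'
from h import *
snap("top","top1");snap("scene","scene1")
a=cv2.imread("pics/top1.png")[180:360,200:420];b=cv2.imread("pics/scene1.png")[130:330,220:500]
cv2.imwrite("pics/c1.png",np.vstack([cv2.resize(a,(380,300)),cv2.resize(b,(380,271))]))
E
```

```text
(no output)
```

View pics/c1.png

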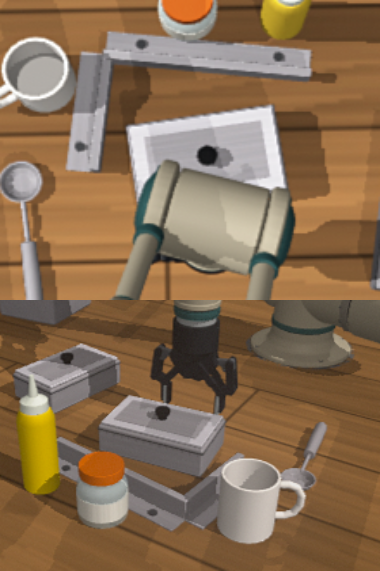

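play_rows:
  increments:
    - [[0,0,0,0.01,0,0,1],[0,0,0,0.01,0,0,1],[0,0,0,0.008,0,0,1],[0,0,0,0.005,0,0,1],[0,0,0,0.005,0,0,1]]

```text
clock: 2.9
tcp_pos: [0.4539, -0.0453, 0.0355]
tool_rot: [-0.002, -0.067, 0.998, 0.0]
wrist_force: [-8.6, -3.4, 7.0]
width: 0.0854
grip_force: 4.8
```

play_rows:
  increments:
    - [[0,0,0,0.004,0,0,1],[0,0,0,0.004,0,0,1],[0,0,-1,0.004,0,0,1],[0,0,-1,0.004,0,0,1],[0,0,-1,0.004,0,0,1]]

```text
clock: 3.4
tcp_pos: [0.4693, -0.0436, 0.0345]
tool_rot: [-0.006, -0.041, 0.999, 0.002]
wrist_force: [-9.8, 2.4, 7.6]
width: 0.0852
grip_force: 4.6
```

play_rows:
  increments:
    - [[0,0,-1.5,0.004,0,0,1],[0,0,-1.5,0.004,0,0,1],[0,0,-1.5,0.004,0,0,1],[0,0,-1.5,0.004,0,0,1],[0,0,-1.5,0.004,0,0,1]]

```text
clock: 3.9
tcp_pos: [0.4901, -0.0435, 0.0346]
tool_rot: [-0.005, 0.025, 1.0, 0.002]
wrist_force: [-8.1, 3.1, 4.5]
width: 0.0855
grip_force: 3.9
```

```bash
python3 - <<'E'
from h import *
snap("top","top2");snap("scene","scene2");snap("wrist","wrist2")
a=cv2.imread("pics/top2.png")[180:360,200:420];b=cv2.imread("pics/scene2.png")[130:330,220:500];w=cv2.imread("pics/wrist2.png")
cv2.imwrite("pics/c2.png",np.hstack([np.vstack([cv2.resize(a,(380,300)),cv2.resize(b,(380,271))]),cv2.resize(w,(400,571))]))
E
```

```text
(no output)
```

View pics/c2.png

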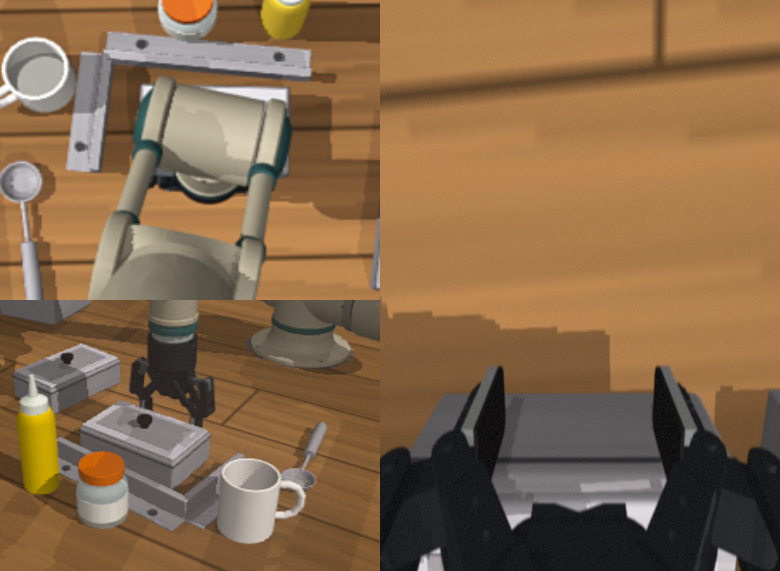

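play_rows:
  increments:
    - [[0,0,-0.6,0.004,0,0,1],[0,0,-0.6,0.004,0,0,1],[0,0,-0.6,0.004,0,0,1],[0,0,-0.5,0.003,0,0,1],[0,0,-0.5,0.003,0,0,1]]

```text
clock: 4.55
tcp_pos: [0.5095, -0.0445, 0.0346]
tool_rot: [-0.004, 0.049, 0.999, 0.001]
wrist_force: [-7.0, 1.5, 4.2]
width: 0.0856
grip_force: 3.9
```

play_rows:
  increments:
    - [[0,0,0,0.001,0,0,1],[0,0,0,0.001,0,0,1]]

```text
clock: 4.75
tcp_pos: [0.512, -0.0447, 0.0346]
tool_rot: [-0.003, 0.049, 0.999, 0.0]
wrist_force: [-6.1, 1.2, 1.0]
width: 0.085
grip_force: 3.1
```

play_rows:
  increments:
    - [[0,0,0,0.001,0,0,1],[0,0,0,0.001,0,0,1]]

```text
clock: 4.95
tcp_pos: [0.5132, -0.0447, 0.0345]
tool_rot: [-0.004, 0.049, 0.999, 0.0]
wrist_force: [-9.0, -0.0, 4.8]
width: 0.0852
grip_force: 4.3
```

play_rows:
  increments:
    - [[0,0,0,0.001,0,0,1],[0,0,0,0.001,0,0,1],[0,0,0,0.001,0,0,1]]

```text
clock: 5.25
tcp_pos: [0.5132, -0.0447, 0.0345]
tool_rot: [-0.007, 0.049, 0.999, 0.0]
wrist_force: [-14.7, -1.1, 9.8]
width: 0.0855
grip_force: 7.3
```

play_rows:
  increments:
    - [[0,0,0,0.001,0,0,1],[0,0,0,0.001,0,0,1]]

```text
clock: 5.45
tcp_pos: [0.5133, -0.0446, 0.0345]
tool_rot: [-0.009, 0.049, 0.999, 0.0]
wrist_force: [-18.9, -1.7, 13.3]
width: 0.0853
grip_force: 9.1
```

Contact with the longer rail. Next: back off, lift, turn 90° and go to the far (−y) end.

play_rows:
  increments:
    - [[0,0,0,-0.015,0,0,1],[0,0,0,-0.03,0.003,0,1],[0,0,0,0,0,0.04,0.45],[0,0,0,0,0,0.05,0.45],[0,0,0,0,0,0.02,0.45]]

```text
clock: 5.95
tcp_pos: [0.4799, -0.0431, 0.1495]
tool_rot: [0.004, 0.05, 0.999, -0.001]
wrist_force: [0.8, 0.8, 0.3]
width: 0.0438
grip_force: 0.0
```

play_rows:
  increments:
    - [[0,0,-7.5,0.008,-0.011,0,0.45],[0,0,-7.5,0.008,-0.011,0,0.45],[0,0,-7.5,0.008,-0.011,0,0.45],[0,0,-7.5,0.008,-0.011,0,0.45],[0,0,-7.5,0.008,-0.011,0,0.45]]

```text
clock: 6.45
tcp_pos: [0.5182, -0.0981, 0.1456]
tool_rot: [0.001, 0.37, 0.929, 0.0]
wrist_force: [0.9, -0.3, 0.9]
width: 0.0385
grip_force: 0.0
```

play_rows:
  increments:
    - [[0,0,-7.5,0.008,-0.011,0,0.45],[0,0,-7.5,0.008,-0.011,0,0.45],[0,0,-7.5,0.008,-0.011,0,0.45],[0,0,-7.5,0.008,-0.011,0,0.45],[0,0,-7.5,0.008,-0.011,0,0.45]]

```text
clock: 6.95
tcp_pos: [0.5581, -0.1532, 0.1454]
tool_rot: [0.001, 0.649, 0.76, 0.0]
wrist_force: [0.4, 0.8, -0.1]
width: 0.0384
grip_force: 0.0
```

play_rows:
  increments:
    - [[0,0,-7.5,0.008,-0.013,0,0.45],[0,0,-7.5,0.008,-0.014,0,0.45],[0,0,0,0,0,0,0.45]]

```text
clock: 7.25
tcp_pos: [0.5748, -0.1814, 0.1454]
tool_rot: [0.002, 0.742, 0.671, 0.0]
wrist_force: [-1.0, 0.2, 0.4]
width: 0.0384
grip_force: 0.0
```

```bash
python3 - <<'E'
from h import *
snap("top","top3");snap("scene","scene3");snap("wrist","wrist3")
a=cv2.imread("pics/top3.png")[180:360,200:420];b=cv2.imread("pics/scene3.png")[130:330,220:500];w=cv2.imread("pics/wrist3.png")
cv2.imwrite("pics/c3.png",np.hstack([np.vstack([cv2.resize(a,(380,300)),cv2.resize(b,(380,271))]),cv2.resize(w,(400,571))]))
o=ctrl.get_obs(); print(o["joint_pos"],o["tool_rot"],o["tcp_pos"],o["width"])
E
```

```text
[-4.18766936e-01  3.89880252e-01  1.61413250e+00  3.87394748e-04
  1.13826137e+00 -3.22000363e-01] [-3.82703988e-04  7.40532649e-01  6.72020274e-01  2.35205156e-05] [ 0.57271935 -0.17881834  0.14514922] 0.038508701319103805
```

View pics/c3.png

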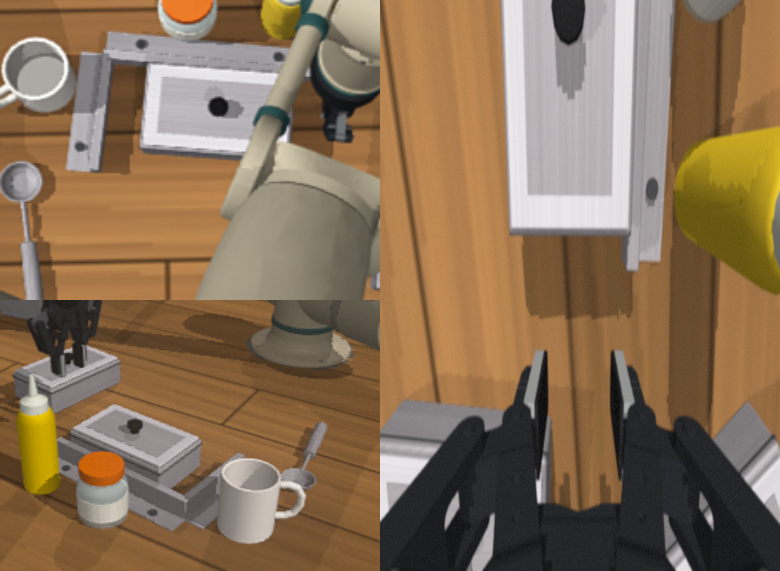

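The pan now lies along the long rail, with about 45 mm left to the short rail. The fingers are clear of its end and of the neighbouring pans.

play_rows:
  increments:
    - [[0,0,0,-0.008,-0.003,-0.03,0.45],[0,0,0,0,0,-0.04,0.45],[0,0,0,0,0,-0.03,0.45],[0,0,0,0,0,-0.007,0.45],[0,0,0,0,0,0,0.45]]

```text
clock: 7.9
tcp_pos: [0.5643, -0.1815, 0.0376]
tool_rot: [-0.001, 0.741, 0.672, -0.0]
wrist_force: [0.2, -0.1, -0.2]
width: 0.0385
grip_force: 0.0
```

play_rows:
  increments:
    - [[0,0,0,0.0005,0.005,0,0.45],[0,0,0,0.0005,0.005,0,0.45],[0,0,0,0.0005,0.005,0,0.45],[0,0,0,0.0005,0.005,0,0.45],[0,0,0,0.0005,0.005,0,0.45]]

```text
clock: 8.4
tcp_pos: [0.5679, -0.1568, 0.0389]
tool_rot: [0.0, 0.741, 0.671, 0.0]
wrist_force: [1.9, -0.3, -0.3]
width: 0.0387
grip_force: 0.0
```

play_rows:
  increments:
    - [[0,0,0,0.0005,0.005,0,0.45],[0,0,0,0.0005,0.005,0,0.45],[0,0,0,0.0005,0.005,0,0.45]]

```text
clock: 8.7
tcp_pos: [0.5693, -0.1441, 0.0388]
tool_rot: [0.002, 0.741, 0.672, -0.001]
wrist_force: [-2.3, -6.3, 1.4]
width: 0.0386
grip_force: 3.3
```

play_rows:
  increments:
    - [[0,0,0,0.0005,0.005,0,0.45],[0,0,0,0.0005,0.005,0,0.45],[0,0,0,0.0005,0.005,0,0.45],[0,0,0,0.0005,0.005,0,0.45],[0,0,0,0.0005,0.004,0,0.45]]

```text
clock: 9.2
tcp_pos: [0.5722, -0.1199, 0.0388]
tool_rot: [0.002, 0.741, 0.672, -0.001]
wrist_force: [-0.2, -6.0, 1.5]
width: 0.0385
grip_force: 3.0
```

play_rows:
  increments:
    - [[0,0,0,0.0002,0.002,0,0.45],[0,0,0,0.0002,0.002,0,0.45],[0,0,0,0.0001,0.001,0,0.45]]

```text
clock: 9.5
tcp_pos: [0.5727, -0.1149, 0.0388]
tool_rot: [0.002, 0.741, 0.672, -0.001]
wrist_force: [-0.9, -6.2, 0.6]
width: 0.0384
grip_force: 3.0
```

play_rows:
  increments:
    - [[0,0,0,0.0002,0.002,0,0.45],[0,0,0,0.0001,0.001,0,0.45]]

```text
clock: 9.7
tcp_pos: [0.573, -0.112, 0.0389]
tool_rot: [0.002, 0.741, 0.672, -0.001]
wrist_force: [-1.0, -6.1, 1.9]
width: 0.0384
grip_force: 3.0
```

play_rows:
  increments:
    - [[0,0,0,0.0001,0.001,0,0.45],[0,0,0,0.0001,0.001,0,0.45],[0,0,0,0.0001,0.001,0,0.45]]

```text
clock: 10.0
tcp_pos: [0.573, -0.1115, 0.0389]
tool_rot: [0.003, 0.74, 0.672, -0.002]
wrist_force: [-3.1, -16.0, 0.2]
width: 0.0385
grip_force: 8.1
```

play_rows:
  increments:
    - [[0,0,0,0.0001,0.001,0,0.45],[0,0,0,0.0001,0.001,0,0.45]]

```text
clock: 10.2
tcp_pos: [0.5729, -0.1114, 0.039]
tool_rot: [0.004, 0.74, 0.673, -0.004]
wrist_force: [-4.8, -21.5, 0.7]
width: 0.0383
grip_force: 11.1
```

play_rows:
  increments:
    - [[0,0,0,0.0001,0.001,0,0.45],[0,0,0,0.0001,0.001,0,0.45]]

```text
clock: 10.4
tcp_pos: [0.5727, -0.1112, 0.039]
tool_rot: [0.005, 0.74, 0.673, -0.005]
wrist_force: [-6.8, -26.4, 1.9]
width: 0.0382
grip_force: 14.0
```

Against the short rail. Back off, lift, and look from a clear position.

play_rows:
  increments:
    - [[0,0,0,-0.001,-0.015,0,0.45],[0,0,0,-0.003,-0.03,0,0.45],[0,0,0,0,0,0.04,0.45],[0,0,0,0,0,0.05,0.45],[0,0,0,0,0,0.03,0.45]]

```text
clock: 10.9
tcp_pos: [0.5703, -0.1487, 0.1616]
tool_rot: [0.002, 0.741, 0.671, 0.001]
wrist_force: [0.9, 0.3, 0.2]
width: 0.0384
grip_force: 0.0
```

play_rows:
  increments:
    - [[0,0,8,-0.03,0,0,0.45],[0,0,8,-0.04,0,0,0.6],[0,0,8,-0.04,0,0,0.8],[0,0,8,-0.04,0,0,1],[0,0,8,-0.04,0,0,1]]

```text
clock: 11.4
tcp_pos: [0.3776, -0.1477, 0.1583]
tool_rot: [0.0, 0.464, 0.886, 0.0]
wrist_force: [-1.0, -0.5, -0.6]
width: 0.0851
grip_force: 0.0
```

```bash
python3 - <<'E'
from h import *
snap("top","top4");snap("scene","scene4")
a=cv2.imread("pics/top4.png")[190:290,230:390]; cv2.imwrite("pics/c4.png",cv2.resize(a,(800,500),interpolation=cv2.INTER_CUBIC))
o=ctrl.get_obs(); print(o["tool_rot"],o["tcp_pos"],o["width"])
E
```

```text
[-3.05559543e-03  4.66847844e-01  8.84332375e-01  7.43100248e-05] [ 0.37339624 -0.14599856  0.15767137] 0.08535449396582609
```

View pics/c4.png

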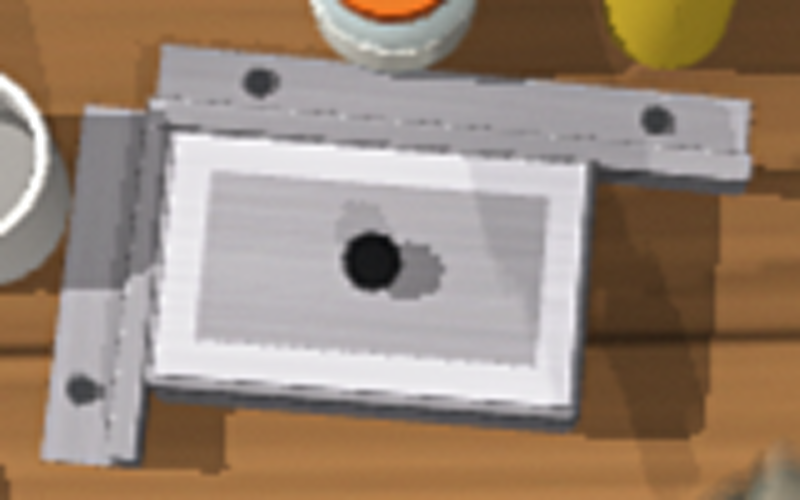

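Flush on both rails as far as I can see. As a last step, one gentle two-finger press on the long side to make sure it is seated.

play_rows:
  increments:
    - [[0,0,8.4,0.012,0.03,0,1],[0,0,8.4,0.012,0.03,0,1],[0,0,8.4,0.012,0.03,0,1],[0,0,8.4,0.012,0.03,0,1],[0,0,8.4,0.025,0.025,0,1]]

```text
clock: 12.0
tcp_pos: [0.4516, -0.0012, 0.1584]
tool_rot: [-0.001, 0.116, 0.993, 0.0]
wrist_force: [0.9, -0.6, 0.9]
width: 0.0856
grip_force: 0.0
```

play_rows:
  increments:
    - [[0,0,8,0.025,0,0,1],[0,0,0,0,0,0,1]]

```text
clock: 12.2
tcp_pos: [0.4816, -0.0023, 0.1587]
tool_rot: [0.002, 0.048, 0.999, 0.0]
wrist_force: [-0.2, 0.3, 0.9]
width: 0.0853
grip_force: 0.0
```

play_rows:
  increments:
    - [[0,0,0,-0.004,0.001,-0.04,1],[0,0,0,0,0,-0.05,1],[0,0,0,0,0,-0.033,1],[0,0,0,0.01,-0.001,0,1],[0,0,0,0.01,-0.001,0,1]]

```text
clock: 12.7
tcp_pos: [0.4942, -0.0044, 0.0356]
tool_rot: [-0.0, 0.05, 0.999, 0.0]
wrist_force: [1.1, -0.5, -0.0]
width: 0.0854
grip_force: 0.0
```

play_rows:
  increments:
    - [[0,0,0,0.006,-0.0006,0,1],[0,0,0,0.004,-0.0004,0,1],[0,0,0,0.002,-0.0002,0,1]]

```text
clock: 13.0
tcp_pos: [0.5069, -0.0058, 0.0368]
tool_rot: [0.002, 0.05, 0.999, -0.0]
wrist_force: [-0.1, -0.5, 0.1]
width: 0.0858
grip_force: 0.0
```

play_rows:
  increments:
    - [[0,0,0,0.002,-0.0002,0,1],[0,0,0,0.002,-0.0002,0,1]]

```text
clock: 13.2
tcp_pos: [0.5091, -0.0059, 0.0358]
tool_rot: [0.0, 0.05, 0.999, 0.0]
wrist_force: [0.2, 1.0, 0.7]
width: 0.0854
grip_force: 0.0
```

play_rows:
  increments:
    - [[0,0,0,0.002,-0.0002,0,1],[0,0,0,0.002,-0.0002,0,1],[0,0,0,0.001,0,0,1]]

```text
clock: 13.5
tcp_pos: [0.5143, -0.0063, 0.0353]
tool_rot: [0.0, 0.049, 0.999, 0.0]
wrist_force: [-0.8, 0.2, -0.6]
width: 0.0856
grip_force: 0.0
```

play_rows:
  increments:
    - [[0,0,0,0.001,0,0,1],[0,0,0,0.001,0,0,1]]

```text
clock: 13.7
tcp_pos: [0.5161, -0.0063, 0.0353]
tool_rot: [-0.0, 0.05, 0.999, 0.0]
wrist_force: [1.2, -0.2, -0.8]
width: 0.0856
grip_force: 0.0
```

play_rows:
  increments:
    - [[0,0,0,0.001,0,0,1],[0,0,0,0.001,0,0,1]]

```text
clock: 13.9
tcp_pos: [0.5172, -0.0062, 0.0352]
tool_rot: [-0.001, 0.05, 0.999, 0.0]
wrist_force: [-2.4, -0.4, 2.0]
width: 0.085
grip_force: 1.4
```

play_rows:
  increments:
    - [[0,0,0,0.001,0,0,1],[0,0,0,0.001,0,0,1],[0,0,0,0.001,0,0,1],[0,0,0,0.001,0,0,1]]

```text
clock: 14.3
tcp_pos: [0.5173, -0.0061, 0.0349]
tool_rot: [-0.005, 0.05, 0.999, -0.0]
wrist_force: [-10.7, -2.0, 8.7]
width: 0.0855
grip_force: 5.5
```

play_rows:
  increments:
    - [[0,0,0,-0.012,0.001,0,1],[0,0,0,-0.03,0.003,0,1],[0,0,0,-0.02,0,0.03,1],[0,0,0,0,0,0.05,1],[0,0,0,-0.03,0,0.04,1]]

```text
clock: 14.8
tcp_pos: [0.434, -0.0028, 0.1578]
tool_rot: [0.004, 0.049, 0.999, -0.0]
wrist_force: [0.9, -0.1, 1.0]
width: 0.0852
grip_force: 0.0
```

play_rows:
  increments:
    - [[0,0,0,-0.04,-0.03,0.02,1],[0,0,0,-0.04,-0.04,0.02,1],[0,0,0,-0.02,-0.04,0,1],[0,0,0,0,-0.04,0,1],[0,0,0,0,0,0,1]]

```text
clock: 15.3
tcp_pos: [0.3406, -0.1481, 0.1916]
tool_rot: [0.002, 0.052, 0.999, -0.002]
wrist_force: [0.4, 0.1, -0.4]
width: 0.0855
grip_force: 0.0
```

```bash
python3 - <<'E'
from h import *
snap("top","top5");snap("scene","scene5")
a=cv2.imread("pics/top5.png")[170:390,180:400]; b=cv2.imread("pics/scene5.png")[180:320,220:480]
cv2.imwrite("pics/c5.png",np.hstack([cv2.resize(a,(360,360)),cv2.resize(b,(440,237)).copy() if 0 else cv2.resize(b,(440,360))]))
E
```

```text
(no output)
```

View pics/c5.png

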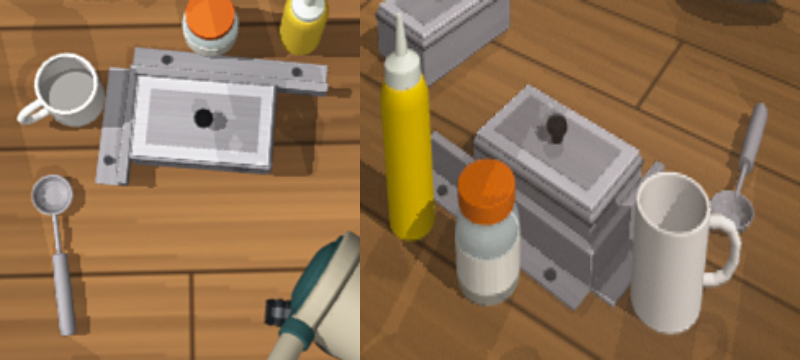

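The pan sits square in the corner, with its rim along both rails (corner near (133,75) in the left panel). The other objects have not moved and the arm is clear.

```bash
python3 -c "
from plant import ctrl
print(ctrl.hand_in())"
```

```text
the job is handed in; nothing more can be done
None
```

The pan is pushed home and looks square in the corner guard, flush against both rails in the last pictures; the knob, bottle, jar, mug and spoon were not touched, and I handed the job in at about 15 s, with no verdict returned.

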